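# Switch the component tester to diode and hold the test button

## Robot

A 6-joint arm with a two-finger parallel gripper is mounted at the origin on the work surface. World frame = base frame: x ahead of the robot, y to its left, z up, the work surface at z = 0. Lengths are in m, angles in degrees, forces in N, time in s.
With the tool pointing down it reaches from about 0.35 to 0.875 m from the base axis. Payload 15.5 kg.
Tool frame: the origin (TCP) lies at the very end of the fingers, on their centre line; the grasp point (between the pads) lies 19 mm behind it (env.pinch_z is the z of the grasp point in the tool frame, in m); z points along the fingers, y is the direction in which the jaws open and shut (so a half turn about z gives the same grasp; the last joint's range is limited). The gripper opens to 85 mm and grips with 20 to 120 N. Pads are 22 mm wide; open, the fingers measure 114 mm over their backs; the gripper's body (76 mm by 85 mm) begins 54 mm behind the grasp point. The pads swing forward as they close: fully open they stand 13 mm farther back than shut.
Start: joints at [66.32, 28.281, 77.091, -0, 74.628, -5.472], TCP at [0.195, 0.594, 0.231] pointing down, gripper open.
Joint ranges: [-166.48, 166.48], [-47.26, 123.95], [12.59, 153.08], [-70.14, 250.14], [6.76, 159.57], [-176.63, 176.63]. Speed limits (degrees/s): [108.29, 108.29, 147.25, 172.46, 172.46, 172.46].

## Interface

Orientations are given as a 3x3 rotation matrix whose columns are the frame's x, y, z axes.
In Python, from bench import env gives the robot as it stands. The module is installed in compiled form; this text tells all that it offers.
- The arm moves only by the tool move_arm, never from a script. Its argument "rows" is text: rows parted by semicolons, each of 7 numbers parted by spaces: the shift along the tool's x, y, z in cm, then the turn, a rotation vector about the tool's x, y, z in degrees, then the finger opening in cm, from 0 to 8.54. In form: tx ty tz ax ay az hand; .... A call has 1 to 12 rows; each row is the pose to reach, as a shift and turn from the pose commanded when the call began, along the tool's axes at that moment; what a row does not reach only later rows make up. A row lasts 1/10 s, in which the tool goes at most 50 mm and 8.59 degrees, less where a joint would pass 70% of its speed; a pose out of reach is approached as far as the arm can. A call with a gripper value outside its range is refused whole. The fingers move at their own pace and stop on an object; "grip_force" is the grip in N (left out, the last holds). Time passes only in rows, so rows that repeat a pose let the fingers close. It gives the time, the measured TCP pose, the force and the opening at its end, in the units of the state.
- env.get_state(): the state, without advancing time (a new reading comes with each control period).
- env.capture(name): name is "scene" or "top" or "wrist"; returns (picture, depth): 400x640x3 uint8, blue, green, red; 400x640 float32, m along the optical axis (not along the pixel's ray), 0 where there is no reading.
- env.calibration(name): a dict with "camera_matrix" (3x3 intrinsics, pixels), "k1" (the pictures are not rectified: a ray, as slopes to the right and down, at radius r is drawn at 1 + k1 r^2 times it, then the intrinsics apply), "extrinsics" (4x4, takes a point from camera to world coordinates). Camera axes: x right, y up, looking along -z (the intrinsics and any distortion apply to the point x, -y, -z); pixel columns grow to the right and rows downward; lengths in m; the calibration is good to about 2 mm. A picture is of the moment at which its call begins: read the wrist's pose just before it. calibration takes no time and is no camera call; for the wrist camera it gives the pose at the moment of the call.
- env.job_done(): hands the job in, once; it reports no verdict.
The state is a dict: "time": time; "joints": joint angles; "qd": joint speeds; "joint_efforts": joint torques, N m; "tcp_pos": TCP position; "tool_rot": TCP orientation; "wrist_force": force on the tool from outside, world axes, zero at the start; "wrist_torque": the same for the moment, N m; "width": opening from 0.0 (shut) to 1.0 (fully open).
Only numpy, scipy, OpenCV 4.12 (cv2) and the standard library are available. Lean on these libraries where they do the work, as an engineer would, in place of code of your own. Each camera call takes 0.05 s, during which the arm holds its last target.

## Task

Check the diode that is clipped into the component tester: push the upright tab of its rotary selector round with a fingertip until it points at the diode symbol (a filled triangle with its point against a bar) and rests there, only pushing it and never taking it between the fingers. Only then press the big round test button down and keep it pressed: the program finishes while still holding the button down. Leave the loose things on and around the tester where they are.

Things in the scene. Friction and masses are not known exactly. Their poses are not given: they have to be found in the camera images.
- tester: component tester, a dark case 230 x 300 mm with a flat light-grey panel on top, 62 mm above the bench; heavy, does not shift. Origin under its centre; x away from the robot, y to its left at yaw 0. On the panel (tester x, y, mm): black display frame 60 x 86 at (65, -93), 4 high; two black posts at (-12, -70) and (-12, -126), with a diode clipped between them, 24 high in all
- selector (a joint): angle of the rotary selector, rad, growing CLOCKWISE seen from above, with end stops. It clicks into 6 positions 0.698 rad (40 deg) apart: 0 off (ring symbol; it starts here), 1 to 5 the five symbols below, in an order that varies. The tab points along 100 deg minus the angle, from the tester's x towards y. 2-4 N at the tab leave a position; past half way it is drawn into the next and stays
- tab (a point): upright finger tab on the selector disc: black plate 28 mm long (radially) x 10 thick x 24 high with a white line, its middle 34 mm and its outer end 48 mm from the axis. Origin: centre of its foot, on the disc's flat top; x radially outward (where the selector points), z up. The disc is 70 mm across, its top 74 mm above the bench
- selector_axis (a point): on the selector's axis of turning (vertical), at the height of the disc's top, 12 mm above the panel
- mark_diode: the diode symbol printed flat on the panel (36 x 20 mm): filled triangle, its point against a bar, with a lead each side. Origin: its centre, 80 mm from the selector's axis, on the panel
- mark_resistor: the resistor symbol printed flat on the panel: an empty rectangle with a lead each side; centre 80 mm from the selector's axis
- mark_capacitor: the capacitor symbol printed flat on the panel: two parallel bars with a lead each side; centre 80 mm from the selector's axis
- mark_coil: the coil symbol printed flat on the panel: three humps in a row with leads; centre 80 mm from the selector's axis
- mark_buzzer: the continuity symbol printed flat on the panel: a dot with three arcs; centre 80 mm from the selector's axis
- test_button: the round grey cap of the test button, 28 mm across, in a black bezel 42 mm across and 5 mm high. Origin: centre of the cap's underside; its top is 6 mm higher, 17 mm above the panel (79 mm above the bench) when up. It goes 5 mm down and springs back: 1.6 N begin to move it, 3.6 N press it fully home
- test_top (a point): centre of the top of the test button's cap
- can_capacitor: loose: small dark can capacitor standing on the panel's near left corner, 22 mm across, 30 mm high; origin under its centre
- relay: loose: black relay standing on the panel near its front edge, 16 x 29 x 25 mm high; origin under its centre
- screwdriver: loose: black-handled screwdriver 170 mm long, lying left of the tester; origin on the bench under its middle
- tweezers: loose: steel tweezers 124 mm long, 8 mm high, lying right of the tester; origin under their middle
- solder_reel: loose: grey reel standing on its flange, 60 mm across, 48 mm high; origin under its centre
- flux_bottle: loose: white bottle with a black cap, 48 mm across, 110 mm high; origin under its centre
- ball_vise: loose: aluminium ball vise 80 mm across with a circuit board in its jaws, 138 mm high in all, the board reaching 65 mm out to one side; origin under its centre

How it is judged (in metres and radians):
On the way, in this order (a step that is already met when the one before it is completed fails the run):
1. the selector's tab points at the diode symbol (y of mark_diode in the frame of tab between -0.012 and 0.012 m and x of mark_diode in the frame of tab above 0 m), for 0.2 s.
2. with the selector at the diode symbol, the fingers hold the test button down (all of step 1 and z of test_top in the frame of tester below 0.0765 m and contact force between the fingers and test_button above 0.5 N), for 0.3 s.
At the end, for the whole second after the job is handed in: The tab points at the diode symbol within 12 mm sideways at the symbol (about 8.5 deg) and is at rest; the test button is down by more than half of its 5 mm stroke, held by the fingers with more than 0.5 N (all of step 2 and velocity of joint selector between -0.1 and 0.1 rad/s); the arm keeps its last pose, push and grip.
It fails at once if the test button is pressed (more than half way) while the selector is not at the diode symbol (not (y of mark_diode in the frame of tab between -0.018 and 0.018 m and x of mark_diode in the frame of tab above 0 m) and z of test_top in the frame of tester below 0.0765 m).
It fails at once if the tab is taken between the fingers (x of the grasp point in the frame of tab between -0.02 and 0.02 m and y of the grasp point in the frame of tab between -0.006 and 0.006 m and z of the grasp point in the frame of tab below 0.039 m).
It fails at once if a loose thing is shifted or lifted by more than 15 mm, or tipped over (distance of any of can_capacitor, relay, screwdriver, tweezers, solder_reel, flux_bottle, ball_vise from where it was at the start of the episode above 0.015 m or angle between any of can_capacitor, relay, screwdriver, tweezers, solder_reel, flux_bottle, ball_vise's own z axis and vertical above 0.5 rad).
It also fails if it takes over 51 s, if anything falls off the work surface, if the arm or the gripper's body presses on something with over 40 N, if the wrist force passes 120 N, or if a joint passes its speed limit or range.

## Working session

There is one attempt and no reset: what is moved stays moved. The work goes in short steps, Python scripts to look and compute and a tool call to move; the robot and the scene stay as the last step left them, time stands still between calls to the robot, and variables do not carry over. Pictures are saved under pics/ and viewed, and the job is handed in when it is done.

Besides the shell and the picture viewer there is one more tool, called in YAML: its name, and indented under it one key for each argument. move_arm: Moves the arm, as the interface text tells. Its arguments: {"type":"object","properties":{"rows":{"type":"string"},"grip_force":{"type":"number"}},"required":["rows"]}

```bash
mkdir -p pics; python3 - <<'E'
from bench import env
import cv2,numpy as np
s=env.get_state();print(s['time'],s['tcp_pos'],s['tool_rot'],s['width'],env.pinch_z)
for n in['scene','top']:
    p,d=env.capture(n);cv2.imwrite(f'pics/{n}0.png',p);np.save(f'{n}0.npy',d);c=env.calibration(n);print(n,c)
E
```

```text
0.0 [0.19514222 0.59336732 0.23067918] [[-9.49918989e-01  3.12495831e-01 -5.19824863e-04]
 [ 3.12496235e-01  9.49918305e-01 -1.14801375e-03]
 [ 1.35041641e-04 -1.25296337e-03 -9.99999206e-01]] 0.9970006048324074 -0.0187
scene {'camera_matrix': array([[366.72265698,   0.        , 317.27802672],
       [  0.        , 366.72265698, 202.4111147 ],
       [  0.        ,   0.        ,   1.        ]]), 'k1': -0.08599350718115636, 'extrinsics': array([[ 0.29075949, -0.79922776,  0.52601702,  0.97178675],
       [ 0.95669292,  0.23477367, -0.17210453, -0.13100442],
       [ 0.01405577,  0.55327779,  0.83287822,  0.76453244],
       [ 0.        ,  0.        ,  0.        ,  1.        ]])}
top {'camera_matrix': array([[506.45188261,   0.        , 326.02540832],
       [  0.        , 506.45188261, 205.03933589],
       [  0.        ,   0.        ,   1.        ]]), 'k1': -0.0007315473979372277, 'extrinsics': array([[ 0.00347661,  0.99222966, -0.12437132,  0.40298637],
       [-0.99976614,  0.00610348,  0.02074639,  0.04926798],
       [ 0.02134428,  0.1242701 ,  0.99201883,  1.11615393],
       [ 0.        ,  0.        ,  0.        ,  1.        ]])}
```

View pics/scene0.png

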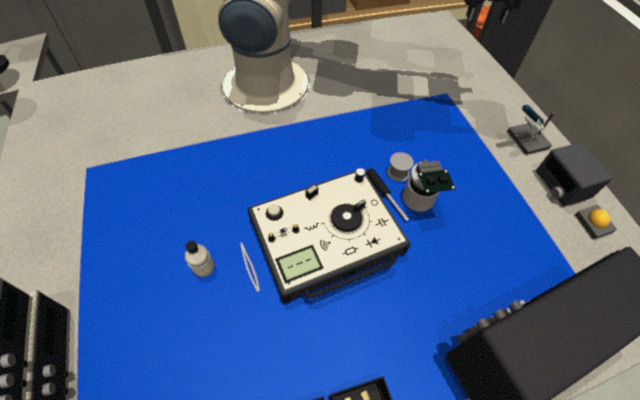

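View pics/top0.png

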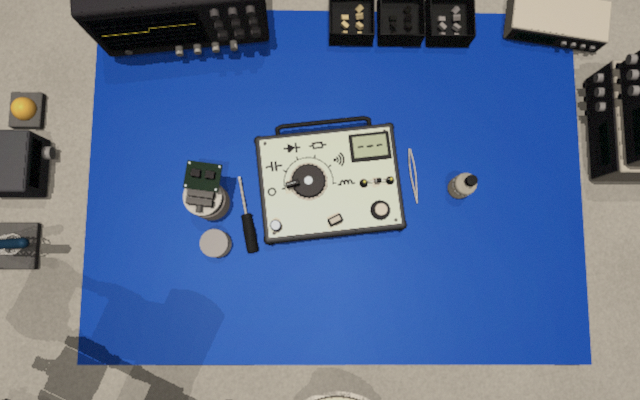

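```bash
python3 - <<'E'
import cv2
p=cv2.imread('pics/top0.png');cv2.imwrite('pics/topc.png',cv2.resize(p[110:310,220:440],None,fx=3,fy=3,interpolation=cv2.INTER_CUBIC)[:600,:800])
E
```

```text
(no output)
```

View pics/topc.png

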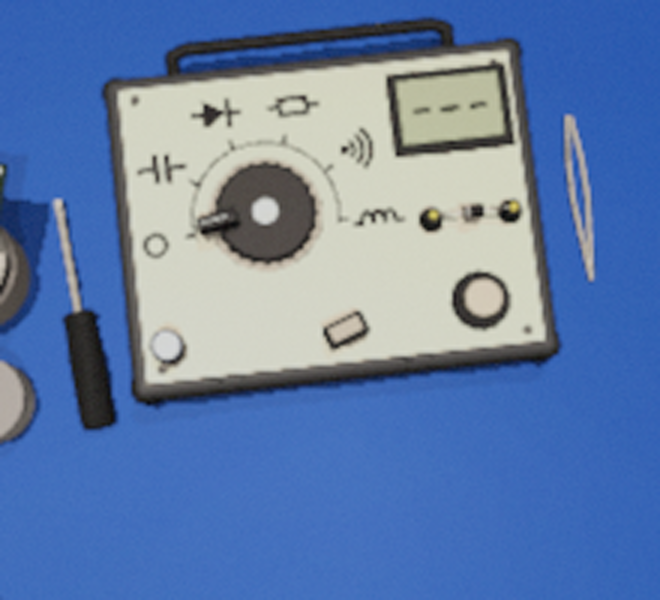

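```bash
cat > h.py <<'E'
import numpy as np,cv2
def ray(c,u,v):
    K=c['camera_matrix'];x=(u-K[0,2])/K[0,0];y=(v-K[1,2])/K[1,1]
    a,b=x,y
    for _ in range(20):
        r=a*a+b*b;f=1+c['k1']*r;a,b=x/f,y/f
    return np.array([a,-b,-1.])
def atz(c,u,v,z):
    E=c['extrinsics'];d=E[:3,:3]@ray(c,u,v);o=E[:3,3];return o+d*(z-o[2])/d[2]
def proj(c,P):
    E=c['extrinsics'];q=E[:3,:3].T@(np.array(P)-E[:3,3]);a,b=q[0]/-q[2],-q[1]/-q[2]
    f=1+c['k1']*(a*a+b*b);K=c['camera_matrix'];return a*f*K[0,0]+K[0,2],b*f*K[1,1]+K[1,2]
E
python3 - <<'E'
from bench import env
from h import *
from scipy.optimize import least_squares
c=env.calibration('top')
px={100:(155,245),60:(162,169),20:(216,113),-20:(293,105),-60:(358,148),-100:(379,215)}
P={a:atz(c,220+u/3,110+v/3,.062)[:2] for a,(u,v) in px.items()}
f=lambda t:np.concatenate([P[a]-t[:2]-.08*np.array([np.cos(np.radians(a)+t[2]),np.sin(np.radians(a)+t[2])]) for a in P])
r=least_squares(f,[.45,.05,0]);print(r.x,np.degrees(r.x[2]),(r.fun*1000).round(1))
t=r.x
for n,u,v,z in[('axiscap',265,210,.08),('button',482,300,.079),('tabtop',217,220,.098),('can',168,340,.092),('relay',346,327,.087),('cornNL',140,390,.062),('cornNR',550,345,.062),('cornFL',110,85,.062),('cornFR',516,45,.062),('post1',431,218,.086),('post2',510,210,.086),('sdtip',60,202,.01)]:
    w=atz(c,220+u/3,110+v/3,z);d=w[:2]-t[:2];cs,sn=np.cos(t[2]),np.sin(t[2]);print(n,w.round(4),'tester-axes rel axis',(cs*d[0]+sn*d[1]).round(4),(-sn*d[0]+cs*d[1]).round(4))
D=np.load('top0.npy')
for n,u,v in[('panel',290,230),('knob',308,188),('button',381,210),('ball board',202,170),('flux',470,182)]:
    print(n,D[v,u])
    K=c['camera_matrix'];q=ray(c,u,v)*D[v,u];print((c['extrinsics'][:3,:3]@q+c['extrinsics'][:3,3]).round(4))
E
```

```text
[0.58640794 0.06382856 0.12515059] 7.170600341757979 [-0.   1.3 -0.5 -0.1  0.  -0.4 -0.5 -0.6 -1.6 -0.8  2.7  0.6]
axiscap [0.585  0.0645 0.08  ] tester-axes rel axis -0.0013 0.0008
button [ 0.5234 -0.0854  0.079 ] tester-axes rel axis -0.0812 -0.1402
tabtop [0.5747 0.0967 0.098 ] tester-axes rel axis -0.0075 0.0341
can [0.4934 0.129  0.092 ] tester-axes rel axis -0.0841 0.0763
relay [0.5034 0.0086 0.087 ] tester-axes rel axis -0.0893 -0.0444
cornNL [0.4613 0.1502 0.062 ] tester-axes rel axis -0.1134 0.1013
cornNR [ 0.494  -0.1349  0.062 ] tester-axes rel axis -0.1165 -0.1856
cornFL [0.6772 0.1753 0.062 ] tester-axes rel axis 0.104 0.0992
cornFR [ 0.7092 -0.1138  0.062 ] tester-axes rel axis 0.0996 -0.1916
post1 [ 0.5792 -0.0499  0.086 ] tester-axes rel axis -0.0214 -0.1119
post2 [ 0.5852 -0.1045  0.086 ] tester-axes rel axis -0.0222 -0.1668
sdtip [0.6022 0.2164 0.01  ] tester-axes rel axis 0.0347 0.1494
panel 1.0529631
[0.4822 0.102  0.0635]
knob 1.0518097
[0.5688 0.0651 0.0763]
button 1.0436958
[ 0.523  -0.0857  0.0819]
ball board 1.002973
[0.5957 0.2745 0.1246]
flux 1.0256937
[ 0.5779 -0.2633  0.1107]
```

```bash
cat >> h.py <<'E'
AX=np.array([.586,.064]);YAW=7.0
def tool_target(th,off,z,rad=.036):
    t=np.radians(th);u=np.array([np.cos(t),np.sin(t)]);n=np.array([-u[1],u[0]])
    p=AX+rad*u+off*n
    return np.r_[p,z],th+90   # tool x heading = +n
def rel(s,p,head):
    R=s['tool_rot'];d=R.T@(np.array(p)-s['tcp_pos'])*100
    h=np.degrees(np.arctan2(R[1,0],R[0,0]));a=-(head-h);a=(a+180)%360-180
    return d.round(2),round(a,1)
E
python3 - <<'E'
from bench import env
from h import *
s=env.get_state()
for z in(.15,.082):print(rel(s,*tool_target(107,.030,z)))
E
```

```text
(array([-49.14, -36.85,   8.11]), np.float64(-35.2))
(array([-49.14, -36.85,  14.91]), np.float64(-35.2))
```

move_arm:
  rows: "-4.5 -3.4 0 0 0 -3 0;-9 -6.8 0 0 0 -6 0;-13.5 -10.2 0 0 0 -9 0;-18 -13.6 0 0 0 -12 0;-22.5 -17 0 0 0 -15 0;-27 -20.4 0 0 0 -18 0;-31.5 -23.8 0 0 0 -21 0;-36 -27.2 0 0 0 -25 0;-40.5 -30.6 0 0 0 -29 0;-45 -34 0 0 0 -33 0;-49.1 -36.8 0 0 0 -35.2 0;-49.1 -36.8 0 0 0 -35.2 0"

```text
time: 1.3
tcp_pos: [0.5395, 0.0998, 0.2312]
tool_rot: [[-0.956, -0.294, -0.0], [-0.294, 0.956, 0.0], [0.0, 0.0, -1.0]]
wrist_force: [0.9, 1.1, 0.0]
width: -0.0
```

move_arm:
  rows: "0 0 0 0 0 0 0;0 0 0 0 0 0 0"

```text
time: 1.5
tcp_pos: [0.5389, 0.1007, 0.2308]
tool_rot: [[-0.957, -0.29, -0.001], [-0.29, 0.957, 0.0], [0.001, 0.0, -1.0]]
wrist_force: [-0.3, -0.2, 0.1]
width: -0.003
```

```bash
python3 - <<'E'
from bench import env
from h import *
s=env.get_state();print(s['time'],s['tcp_pos'],s['width'],s['wrist_force'])
for z in(.15,.082):print(rel(s,*tool_target(107,.030,z)))
p,d=env.capture('wrist');cv2.imwrite('pics/w1.png',p)
c=env.calibration('wrist')
for n,P in dict(axis=[*AX,.08],tcp=s['tcp_pos'],diode=[*(AX+.08*np.array([np.cos(np.radians(27)),np.sin(np.radians(27))])),.062],button=[.5234,-.0854,.079]).items():print(n,proj(c,P))
E
```

```text
1.5 [0.5388917  0.10072379 0.23080064] -0.002848117340123425 [-0.30493477 -0.21803996  0.10325256]
(array([-0.44, -1.29,  8.08]), np.float64(-0.1))
(array([-0.45, -1.29, 14.88]), np.float64(-0.1))
axis (np.float64(271.45905870764545), np.float64(218.35804712798807))
tcp (np.float64(321.9522496671173), np.float64(263.5994688999665))
diode (np.float64(290.8090300977103), np.float64(281.5959469840839))
button (np.float64(120.76434968396495), np.float64(104.86672355723013))
```

View pics/w1.png

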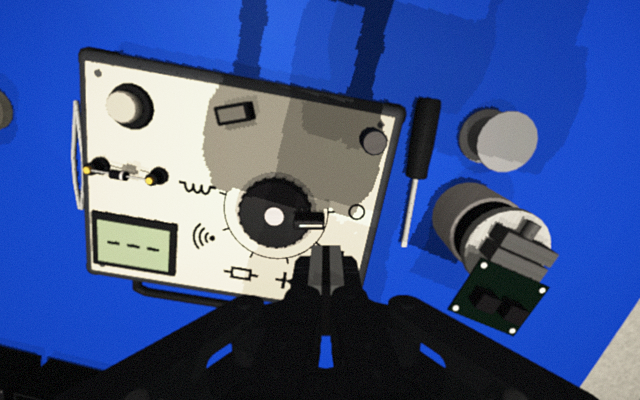

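move_arm:
  rows: "-0.2 -0.6 3 0 0 0 0;-0.4 -1.3 7 0 0 0 0;-0.4 -1.3 11 0 0 0 0;-0.4 -1.3 13.5 0 0 0 0;-0.4 -1.3 14.8 0 0 0 0;-0.4 -1.3 14.8 0 0 0 0;-0.4 -1.3 14.8 0 0 0 0"

```text
time: 2.25
tcp_pos: [0.5467, 0.0911, 0.0843]
tool_rot: [[-0.956, -0.293, 0.001], [-0.293, 0.956, 0.0], [-0.001, -0.0, -1.0]]
wrist_force: [0.1, 0.8, 0.0]
width: 0.002
```

```bash
python3 - <<'E'
from bench import env
from h import *
s=env.get_state();print(s['time'],s['tcp_pos'],s['width'],s['wrist_force'])
for th in range(107,26,-5):
    off=.030 if th==107 else .016
    print(th,rel(s,*tool_target(th,off,.082)))
p,d=env.capture('scene');cv2.imwrite('pics/s2.png',cv2.resize(p[160:300,230:430],None,fx=4,fy=4,interpolation=cv2.INTER_CUBIC))
E
```

```text
2.25 [0.54669298 0.09105575 0.08426354] 0.002372397124814136 [0.09019656 0.77573941 0.02824207]
107 (array([ 0.03, -0.14,  0.23]), np.float64(0.0))
102 (array([-1.69, -0.01,  0.23]), np.float64(5.0))
97 (array([-2.02,  0.09,  0.23]), np.float64(10.0))
92 (array([-2.35,  0.15,  0.23]), np.float64(15.0))
87 (array([-2.7 ,  0.19,  0.23]), np.float64(20.0))
82 (array([-3.04,  0.2 ,  0.23]), np.float64(25.0))
77 (array([-3.38,  0.18,  0.23]), np.float64(30.0))
72 (array([-3.72,  0.13,  0.23]), np.float64(35.0))
67 (array([-4.06,  0.05,  0.23]), np.float64(40.0))
62 (array([-4.38, -0.06,  0.23]), np.float64(45.0))
57 (array([-4.7 , -0.2 ,  0.23]), np.float64(50.0))
52 (array([-5.  , -0.36,  0.23]), np.float64(55.0))
47 (array([-5.29, -0.55,  0.23]), np.float64(60.0))
42 (array([-5.55, -0.77,  0.23]), np.float64(65.0))
37 (array([-5.8 , -1.01,  0.23]), np.float64(70.0))
32 (array([-6.03, -1.26,  0.23]), np.float64(75.0))
27 (array([-6.23, -1.54,  0.23]), np.float64(80.0))
```

View pics/s2.png

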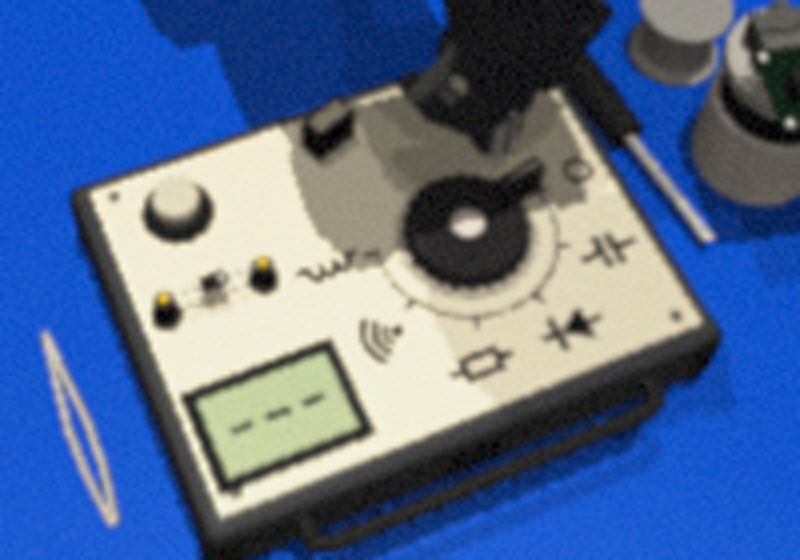

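move_arm:
  rows: "-0.8 -0.1 0.2 0 0 2 0;-1.4 0 0.2 0 0 4 0;-1.85 0.05 0.2 0 0 7.5 0;-2.2 0.1 0.2 0 0 12.5 0;-2.55 0.17 0.2 0 0 17.5 0;-2.87 0.2 0.2 0 0 22.5 0;-3.2 0.2 0.2 0 0 27.5 0;-3.55 0.15 0.2 0 0 32.5 0;-3.9 0.1 0.2 0 0 37.5 0;-4.2 0 0.2 0 0 42.5 0;-4.38 -0.06 0.2 0 0 45 0;-4.38 -0.06 0.2 0 0 45 0"

```text
time: 3.5
tcp_pos: [0.5886, 0.1033, 0.0828]
tool_rot: [[-0.882, 0.471, 0.001], [0.471, 0.882, 0.001], [-0.001, 0.001, -1.0]]
wrist_force: [-2.6, 1.4, 1.6]
width: -0.001
```

```bash
python3 - <<'E'
from bench import env
from h import *
s=env.get_state();print(s['time'],s['tcp_pos'],s['width'],s['wrist_force'])
for th in (62,57,52,47,42,37,32,27):
    print(th,rel(s,*tool_target(th,.016,.082)))
for n in('scene','wrist'):
    p,d=env.capture(n);cv2.imwrite(f'pics/{n}3.png',p if n=='wrist' else cv2.resize(p[160:300,230:430],None,fx=4,fy=4,interpolation=cv2.INTER_CUBIC))
E
```

```text
3.5 [0.58858723 0.10327138 0.08281188] -0.0006195120708073254 [-2.55866431  1.43413958  1.63251474]
62 (array([-0.02,  0.01,  0.08]), np.float64(-0.1))
57 (array([-0.33,  0.14,  0.08]), np.float64(4.9))
52 (array([-0.66,  0.24,  0.08]), np.float64(9.9))
47 (array([-1.  ,  0.3 ,  0.08]), np.float64(14.9))
42 (array([-1.34,  0.34,  0.08]), np.float64(19.9))
37 (array([-1.69,  0.35,  0.08]), np.float64(24.9))
32 (array([-2.03,  0.33,  0.08]), np.float64(29.9))
27 (array([-2.37,  0.28,  0.08]), np.float64(34.9))
```

View pics/scene3.png

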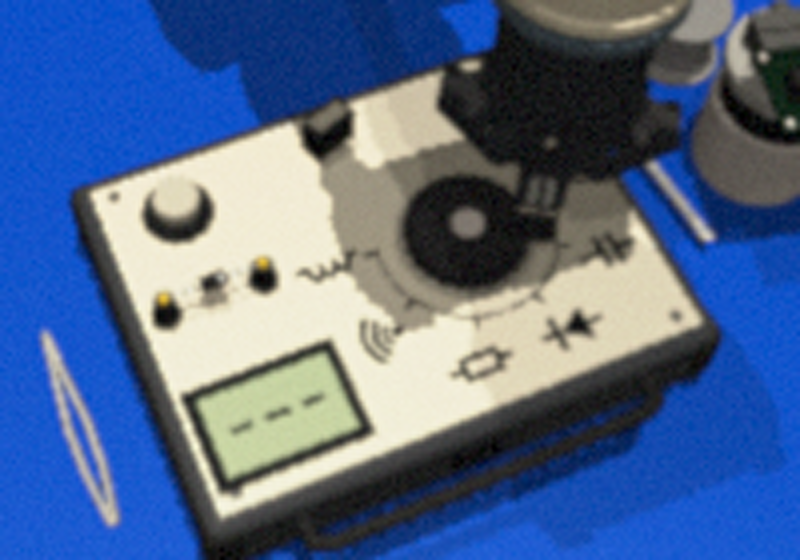

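View pics/wrist3.png

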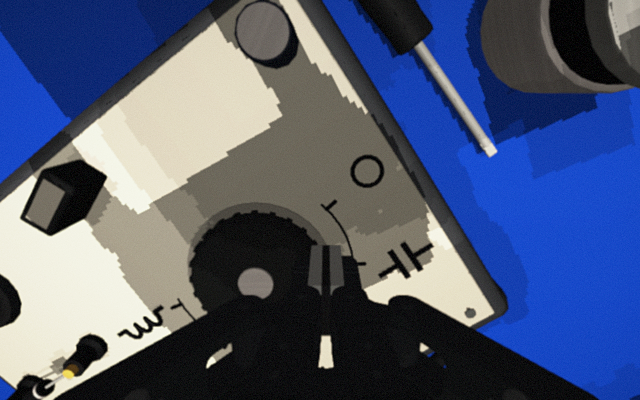

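move_arm:
  rows: "-0.33 0.14 0.1 0 0 5 0;-0.66 0.24 0.1 0 0 10 0;-0.9 0.28 0.1 0 0 13 0;-1.1 0.31 0.1 0 0 16 0;-1.3 0.33 0.1 0 0 19 0;-1.5 0.34 0.1 0 0 22 0;-1.7 0.35 0.1 0 0 25 0;-1.9 0.34 0.1 0 0 28 0;-2.03 0.33 0.1 0 0 30 0;-2.15 0.31 0.1 0 0 31.5 0;-2.15 0.31 0.1 0 0 31.5 0;-2.15 0.31 0.1 0 0 31.5 0"

```text
time: 4.8
tcp_pos: [0.609, 0.0954, 0.0806]
tool_rot: [[-0.508, 0.861, 0.001], [0.861, 0.508, -0.0], [-0.0, 0.0, -1.0]]
wrist_force: [0.8, 0.1, -0.9]
width: 0.002
```

```bash
python3 - <<'E'
from bench import env
from h import *
s=env.get_state();print(s['time'],s['tcp_pos'],s['width'],s['wrist_force'])
for n in('scene','top'):
    p,d=env.capture(n);cv2.imwrite(f'pics/{n}4.png',cv2.resize(p[160:300,230:430] if n=='scene' else p[110:250,230:430],None,fx=4,fy=4,interpolation=cv2.INTER_CUBIC))
E
```

```text
4.8 [0.60901475 0.0953548  0.0806064 ] 0.0019562146918474096 [ 0.78222388  0.08129853 -0.91155044]
```

View pics/scene4.png

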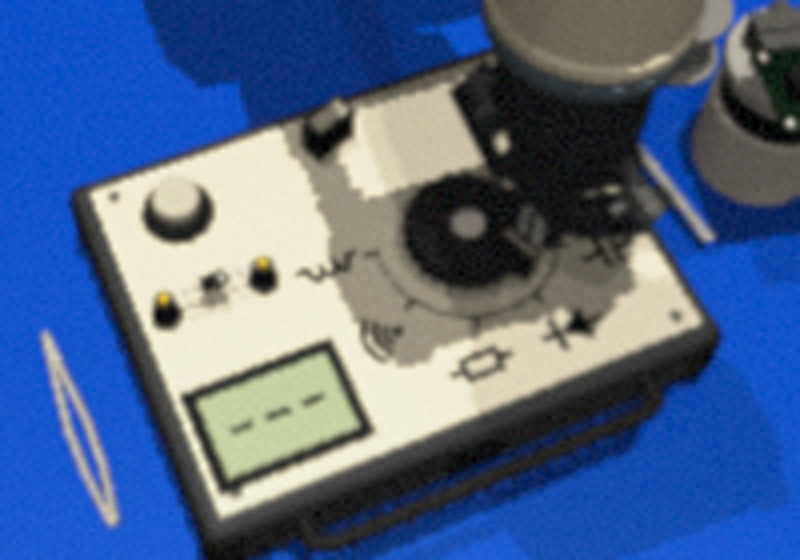

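move_arm:
  rows: "0.5 0 0 0 0 0 0;1 0 0 0 0 0 0;1 0 -3 0 0 0 0;1 0 -7 0 0 0 0;0 -4 -10 0 0 0 0;-2 -8 -10 0 0 0 0;0 -12 -10 0 0 0 0;0 -12 -10 0 0 0 0;0 -12 -10 0 0 0 0"

```text
time: 5.8
tcp_pos: [0.5047, 0.0346, 0.1806]
tool_rot: [[-0.507, 0.862, 0.0], [0.862, 0.507, 0.0], [-0.0, 0.0, -1.0]]
wrist_force: [0.7, 0.7, 0.2]
width: 0.0
```

```bash
python3 - <<'E'
from bench import env
from h import *
s=env.get_state();print(s['time'],s['tcp_pos'],s['wrist_force'])
for n in('scene','wrist','top'):
    p,d=env.capture(n);np.save(n+'5.npy',d)
    if n=='scene':p=cv2.resize(p[160:300,230:430],None,fx=4,fy=4,interpolation=cv2.INTER_CUBIC)
    if n=='top':p=cv2.resize(p[110:250,230:430],None,fx=4,fy=4,interpolation=cv2.INTER_CUBIC)
    cv2.imwrite(f'pics/{n}5.png',p)
E
```

```text
5.8 [0.50472426 0.03462185 0.18061312] [0.71209687 0.68666167 0.16724844]
```

View pics/scene5.png

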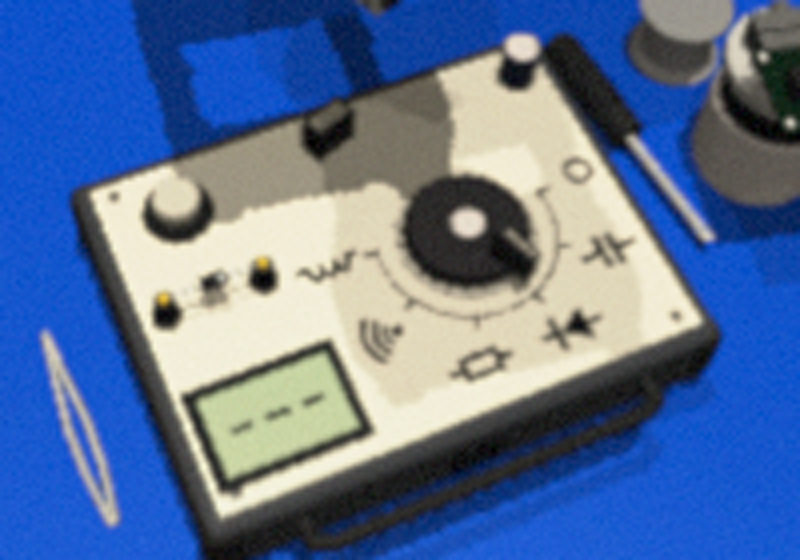

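View pics/top5.png

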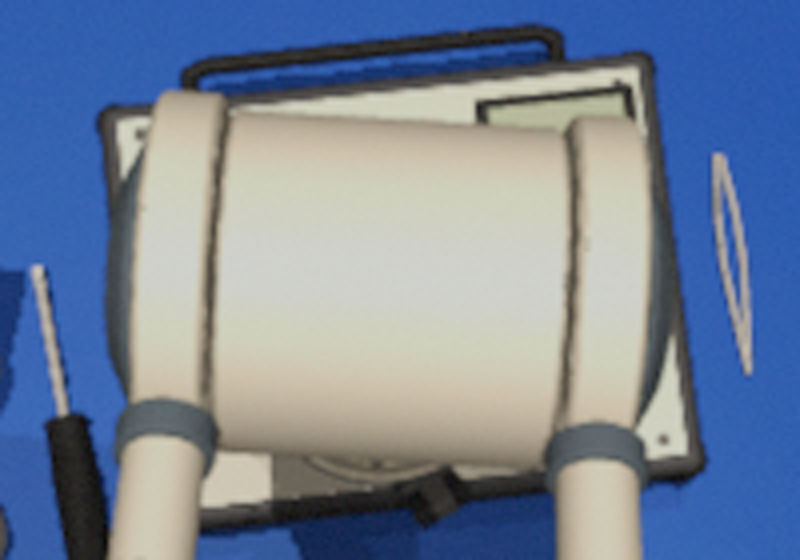

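View pics/wrist5.png

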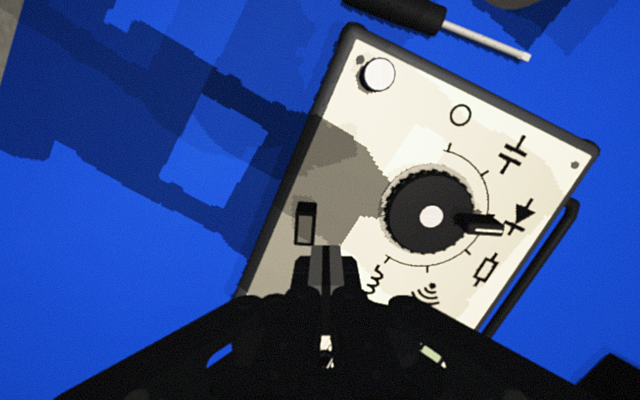

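```bash
python3 - <<'E'
from bench import env
from h import *
c=env.calibration('wrist');p=cv2.imread('pics/wrist5.png')
q=cv2.resize(p[130:290,360:560],None,fx=4,fy=4,interpolation=cv2.INTER_CUBIC)
for th,col in((27,(0,0,255)),(20,(0,255,0)),(34,(255,0,0))):
    t=np.radians(th);u=np.array([np.cos(t),np.sin(t)])
    a,b=[proj(c,[*(AX+r*u),.098]) for r in(.02,.048)]
    f=lambda x:(int((x[0]-360)*4),int((x[1]-130)*4));cv2.line(q,f(a),f(b),col,1)
m=proj(c,[*AX,.08]);cv2.circle(q,f(m),4,(0,255,255),1)
cv2.imwrite('pics/w5c.png',q)
# button location from wrist/scene
cs=env.calibration('scene');print(proj(cs,[.5234,-.0854,.079]),atz(cs,230+179/4,160+197/4,.079))
s=env.get_state();print(rel(s,[.5234,-.0854,.15],117))
E
```

```text
(np.float64(273.9461106312517), np.float64(207.00602564526167)) [ 0.52967382 -0.08504201  0.079     ]
(array([-11.21,  -4.65,   3.04]), np.float64(3.5))
```

View pics/w5c.png

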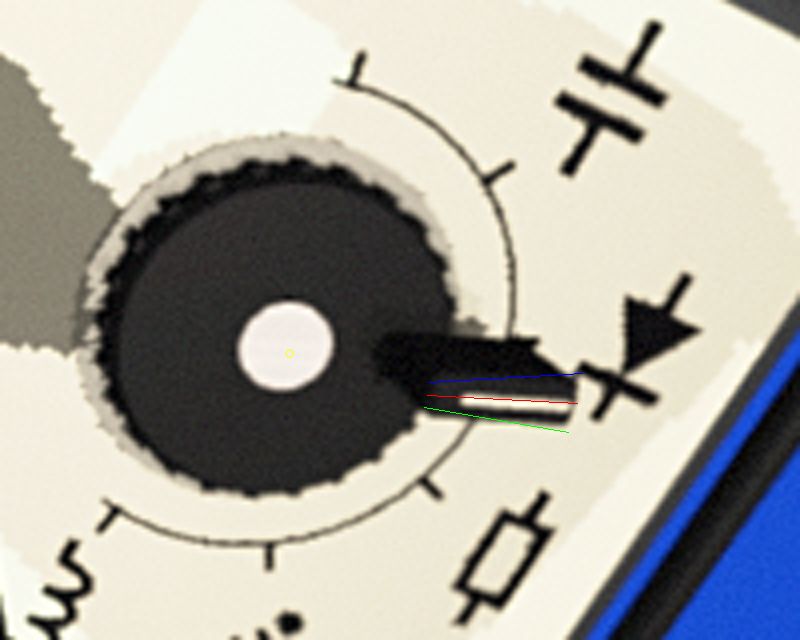

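move_arm:
  rows: "-3.8 -1.5 0 0 0 0 0;-7.5 -3 0 0 0 0 0;-11.2 -4.6 0 0 0 0 0;-11.2 -4.6 3 0 0 0 0;-11.2 -4.6 5 0 0 0 0;-11.2 -4.6 5 0 0 0 0;-11.2 -4.6 5 0 0 0 0"

```text
time: 6.65
tcp_pos: [0.5232, -0.0852, 0.1304]
tool_rot: [[-0.508, 0.861, -0.0], [0.861, 0.508, 0.0], [0.0, -0.0, -1.0]]
wrist_force: [-0.4, 0.4, -0.2]
width: -0.001
```

```bash
python3 - <<'E'
from bench import env
from h import *
s=env.get_state();print(s['time'],s['tcp_pos'],s['wrist_force'])
for n in('wrist','scene'):
    p,d=env.capture(n)
    if n=='scene':p=cv2.resize(p[160:300,230:430],None,fx=4,fy=4,interpolation=cv2.INTER_CUBIC)
    cv2.imwrite(f'pics/{n}6.png',p)
c=env.calibration('wrist');print(proj(c,[.5234,-.0854,.079]),proj(c,s['tcp_pos']))
E
```

```text
6.65 [ 0.52319732 -0.08519256  0.13039831] [-0.39641622  0.39872531 -0.24950528]
(np.float64(325.3908546249939), np.float64(223.28762470003286)) (np.float64(325.3955072071266), np.float64(262.51737718689776))
```

View pics/wrist6.png

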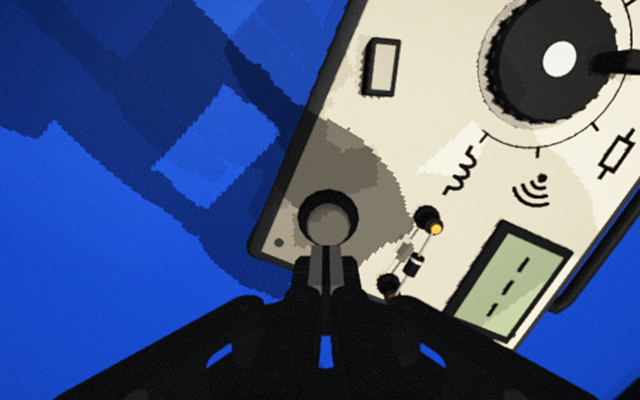

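View pics/scene6.png

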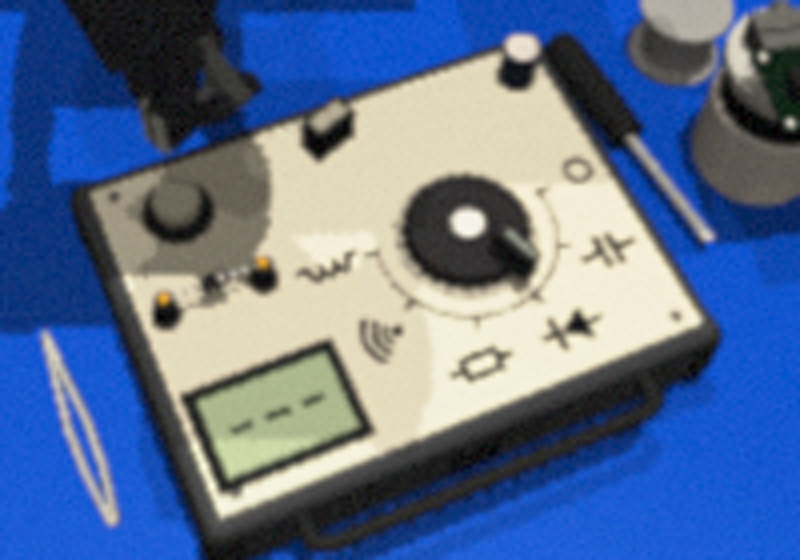

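move_arm:
  rows: "0 0 2 0 0 0 0;0 0 4 0 0 0 0;0 0 4.7 0 0 0 0;0 0 5 0 0 0 0;0 0 5.2 0 0 0 0;0 0 5.35 0 0 0 0;0 0 5.5 0 0 0 0;0 0 5.5 0 0 0 0;0 0 5.5 0 0 0 0;0 0 5.5 0 0 0 0"

```text
time: 7.75
tcp_pos: [0.523, -0.0855, 0.0756]
tool_rot: [[-0.507, 0.862, 0.001], [0.862, 0.507, -0.0], [-0.001, 0.001, -1.0]]
wrist_force: [1.5, -0.2, 3.7]
width: -0.0
```

move_arm:
  rows: "0 0 0.1 0 0 0 0;0 0 0.2 0 0 0 0;0 0 0.25 0 0 0 0;0 0 0.25 0 0 0 0;0 0 0.25 0 0 0 0;0 0 0.25 0 0 0 0;0 0 0.25 0 0 0 0"

```text
time: 8.45
tcp_pos: [0.523, -0.0855, 0.0737]
tool_rot: [[-0.507, 0.862, 0.001], [0.862, 0.507, -0.0], [-0.001, 0.001, -1.0]]
wrist_force: [-2.8, 1.5, 23.7]
width: -0.004
```

```bash
python3 - <<'E'
from bench import env
from h import *
for n in('scene','wrist'):
    p,d=env.capture(n)
    if n=='scene':p=cv2.resize(p[160:300,230:430],None,fx=4,fy=4,interpolation=cv2.INTER_CUBIC)
    cv2.imwrite(f'pics/{n}7.png',p)
s=env.get_state();print(s['time'],s['tcp_pos'],s['wrist_force'],s['qd'])
E
```

```text
8.55 [ 0.52302765 -0.08550401  0.07371749] [-1.64441084  2.25017142 23.96356453] [ 0.01738999 -0.04106712  0.0150805   0.03890273 -0.06159606 -0.06984175]
```

View pics/scene7.png

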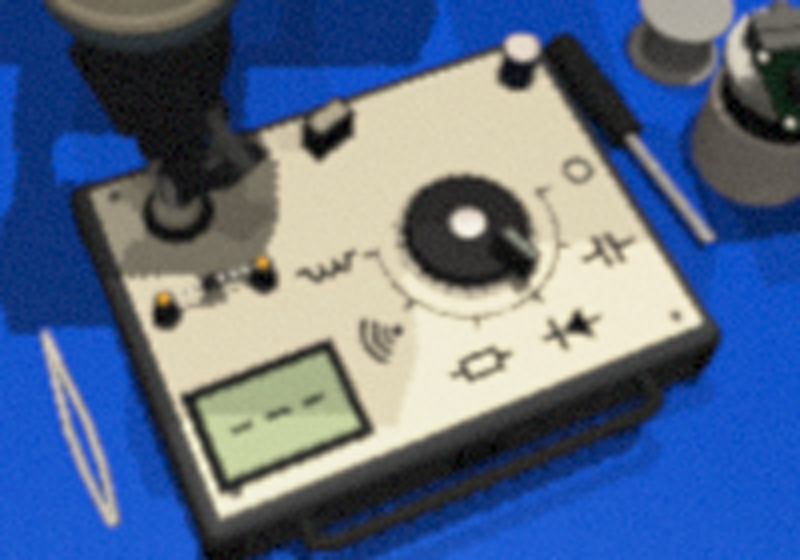

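View pics/wrist7.png

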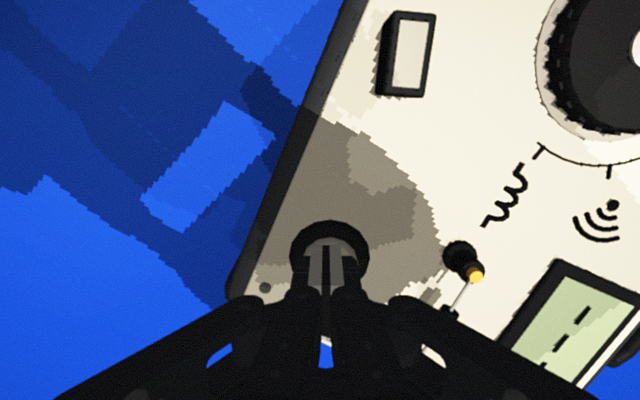

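```bash
python3 - <<'E'
from bench import env
print(env.job_done());s=env.get_state();print(s['time'],s['tcp_pos'],s['wrist_force'])
E
```

```text
the job is handed in; nothing more can be done
None
the job is handed in; nothing more can be done
```

The selector is on the diode symbol and the test button is held down. The job was handed in at about 8.6 s and gave no verdict.

- **Selector:** I pushed the tab two clicks clockwise with the side of the shut fingertips, never between them, then backed off. In the wrist picture its white line lay on the line computed for the diode position (27° in world axes). In the last scene picture, taken while pressing, it still pointed there.
- **Button:** I then pressed it until it bottomed, with the fingertips at z = 73.7 mm. That is about 5 mm below its raised top, with a steady upward force of about 24 N at the wrist. This is more than pressing home needs, but below the limits.
- **Loose things:** in the last scene and wrist pictures, those in view (can capacitor, relay, screwdriver, tweezers) looked unmoved. The solder reel and ball vise were only partly in view. The flux bottle was not checked again, but the arm never went near it.
- **Disagreements:** the cameras put the button about 2 mm apart (top and wrist) to 6 mm apart (top and scene). I used the top camera's position, and the press landed on the cap.

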